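# Open the double-latched test kiln

## Task

Open the cold test kiln so it can be unloaded: swing the red-pinned latch fully clear of the lid, raise the lid by its knob just until the safety catch stops it, then reach in under the raised front edge and push the yellow catch fully aside. Then swing the lid up until it stands upright and leave it standing open, moving it steadily without flinging it and without disturbing anything else on the table.

Things in the scene. Friction and masses are not known exactly. Their poses are not given: they have to be found in the camera images.
- kiln: Table-top test kiln, a fixed steel box with a blue-topped lid. Origin on the table under the box's centre; x points from the front to the hinge side at the back, y to the side with the red latch, z up ('kiln x, y, z' below, in mm, are in this frame). Box 210 (x) by 220 (y), rim at z 115, front wall face at x -105. Cold; nothing inside is to be touched.
- kiln_lid (a joint): Lid angle, rad: 0 shut, grows as the front edge rises, 1.57 upright, stop 1.7. Stiff hinge: the lid stays at any angle it is left at; raising it takes 5 to 8 N at the knob. The latch over it holds it shut; with the latch clear it rises only to about 0.28, where a hook inside the front wall meets the safety catch and stops it firmly. With the catch aside it opens fully.
- lid_knob (a point): Centre of the lid's black knob: a level drum 26 mm in diameter, 30 mm long, axis along kiln y, on a 12 mm stem on top of the lid near its front. Lid shut: kiln x -95, y 0, z 177, 33 mm above the lid's top. Pinched across its two flat ends it can turn between the fingers as the lid swings.
- lid_hinge (a point): A point on the lid's hinge axis, at its middle (kiln x 115, y 0, z 125). The axis runs along kiln y. The shut lid is a slab from x -139 to 105, z 116 to 144, 220 mm wide along y.
- lid_edge (a point): Middle of the lower edge of the blue skirt that hangs from the lid's front across its whole width (6 mm thick, x -139 to -133, from the lid down to z 85 when shut); this point at kiln x -136, y 0, z 85 when shut. Moves with the lid.
- top_latch (a joint): Primary latch angle, rad: 0 lying across the lid, stop 1.65. A flat dark steel arm 16 x 66 x 8 mm (top face z 153) on an upright pivot at kiln x -30, y 140, with a red pin. At 0 the pin end points to kiln -y, over the lid; it swings level towards the kiln's front (-x), clockwise from above, and is clear of the lid from about 1.2. Stays where left; 2 N at the pin moves it.
- latch_pin (a point): Middle of the latch's upright red pin (14 mm diameter, from the arm's top at z 153 up to z 191 mm; this point at z 171 mm), 50 mm from the pivot axis; moves with the latch.
- latch_pivot (a point): Point on the latch's upright pivot axis, at the height of latch_pin (z 171 mm).
- safety_catch (a joint): Slide of the hidden safety catch, m: 0 engaged, grows as it is pushed sideways along the front wall towards kiln -y (away from the latch's side); frees the lid from about 0.015, stop at 0.028. It stays where left; about 2.5 N moves it.
- catch_tab (a point): Middle of the catch's yellow tab, standing out 23 mm from the front wall: kiln x -128 to -105 (this point x -118.5), 14 mm wide along y, z 91 to 103, at y 10 when engaged. The shut lid's skirt covers it; with the lid at 0.28 rad the skirt's edge is about 55 mm above it but overhangs it, so it is reached from the front, tool slanted in under the lid.
- kiln_post: Bystander, leave alone: a pale ceramic kiln post, upright cylinder 40 mm across and 50 mm tall, in front of the kiln. Origin: centre of its underside.
- brush: Bystander, leave alone: a glaze brush 150 mm long lying on the table in front of the kiln. Origin: underside, near its middle.
- jar_a: Bystander, leave alone: a blue glaze jar, 60 mm across, 85 mm tall, standing behind the kiln on its hinge side. Origin: centre of its underside.
- jar_b: Bystander, leave alone: a brown-red glaze jar, 60 mm across, 85 mm tall, standing behind the kiln on its hinge side. Origin: centre of its underside.
- scale_vase: Bystander, leave alone: a tall clay vase covered in leaf-shaped scales, 190 mm across at the foot, 225 mm tall. Origin: centre of its underside.
- knife: Bystander, leave alone: a clay knife with a wooden handle, 160 mm long, lying in the flat green tray (260 x 200 x 18 mm). Origin: underside, near its middle.
- leaf_a: Bystander, leave alone: a leaf-shaped clay tile, about 60 x 44 x 6 mm, lying in the green tray.
- leaf_b: Bystander, leave alone: a second leaf-shaped clay tile, about 60 x 44 x 6 mm, lying in the green tray.

How it is judged:
On the way, in this order (a step that is already met when the one before it is completed fails the run):
1. the latch is swung clear of the lid (more than 1.25 rad) while the lid is still shut (value of joint top_latch above 1.25 rad and value of joint kiln_lid below 0.06 rad), for 0.1 s.
2. the lid is raised slightly (0.15 to 0.4 rad) with the safety catch still engaged (value of joint kiln_lid between 0.15 and 0.4 rad and value of joint safety_catch below 0.008 m), for 0.1 s.
3. the safety catch is pushed aside (more than 18 mm) while the lid is only slightly raised (value of joint safety_catch above 0.018 m and value of joint kiln_lid between 0.12 and 0.4 rad), for 0.1 s.
At the end, for the whole second after the job is handed in: The lid stands open at more than 1.3 rad (1.57 is upright) and is still, the latch is still swung clear (more than 1.1 rad) and the safety catch still aside (more than 15 mm) (value of joint kiln_lid above 1.3 rad and velocity of joint kiln_lid between -0.05 and 0.05 rad/s and value of joint top_latch above 1.1 rad and value of joint safety_catch above 0.015 m); the robot touches nothing.
It fails at once if the lid is flung (faster than 3 rad/s) (velocity of joint kiln_lid above 3 rad/s or velocity of joint kiln_lid below -3 rad/s).
It fails at once if a bystander is moved by more than 20 mm (distance of any of kiln_post, brush, jar_a, jar_b, scale_vase, knife, leaf_a, leaf_b from where it was at the start of the episode above 0.02 m).
It also fails if it takes over 72 s, if anything falls off the work surface, if the arm or the gripper's body presses on something with over 40 N, if the wrist force passes 120 N, or if a joint passes its speed limit or range.

## Robot

A 7-joint arm with a two-finger parallel gripper is mounted at the origin on the work surface. World frame = base frame: x ahead of the robot, y to its left, z up, the work surface at z = 0. Lengths are in m, angles in rad, forces in N, time in s.
With the tool pointing down it reaches from about 0.4 to 0.9 m from the base axis. Payload 5.5 kg.
Tool frame: the origin (TCP) lies at the very end of the fingers, on their centre line; the grasp point (between the pads) lies 19 mm behind it; y points along the fingers, x is the direction in which the jaws open and shut, and the axes are right-handed (so a half turn about y gives the same grasp; the last joint's range is limited). The gripper opens to 85 mm and grips with 20 to 120 N. Pads are 22 mm wide; open, the fingers measure 114 mm over their backs; the gripper's body (76 mm by 85 mm) begins 54 mm behind the grasp point. The pads swing forward as they close: fully open they stand 13 mm farther back than shut.
Start: joints at [1.473, 0.501, -0.427, 1.55, 0.221, 1.138, -0.21], TCP at [0.229, -0.608, 0.231] pointing down, gripper open.
Joint ranges: [-2.88, 2.88], [-0.31, 2.03], [-1.54, 1.56], [0.2, 2.42], [-1.41, 4.55], [0.19, 2.02], [-2.57, 2.57]. Speed limits (rad/s): [2.57, 2.57, 3.14, 3.14, 3.14, 3.14, 3.14].

## Interface

Orientations are given as [roll, pitch, yaw] about the fixed x, y, z axes, in that order (R = Rz(yaw) Ry(pitch) Rx(roll)).
In Python, from station import r, planner, vision, job, status gives the robot as it stands. Calls block until the motion is done:
- r.move_pose(position, orientation): joint-space move of the TCP to a pose.
- r.line_to(position, feed=0.15, ori=None): straight line of the TCP; ori=None keeps the orientation; feed is the mean speed in m/s.
- r.move_j(angles): joint-space move.
- r.gripper_to(opening, f_grip=None): finger opening in m; f_grip is the grip in N (None keeps the last); returns when the fingers have stopped.
- r.sleep(seconds).
- planner.ik(position, orientation): joint angles nearest the present ones, or None.
- vision.capture(name): name is "scene" or "top"; returns a dict with "pixels" (384x512x3 uint8, blue, green, red), "camera_matrix" (3x3 intrinsics, pixels), "k1" (the pictures are not rectified: a ray, as slopes to the right and down, at radius r is drawn at 1 + k1 r^2 times it, then the intrinsics apply), "cam_to_world" (4x4, takes a point from camera to world coordinates). Camera axes: x right, y down, z forward; pixel columns grow to the right and rows downward; lengths in m; the calibration is good to about 2 mm. A picture is of the moment at which its call begins. There is no depth.
A pose or a line that the arm cannot do raises r.MotionError and nothing moves.
- job.finish_job(): hands the job in, once; it reports no verdict.
Readings, each from a call of its own:
- status.current_clock(): time.
- status.current_joint_positions(): joint angles.
- status.current_joint_vel(): joint speeds.
- status.current_tau(): joint torques, N m.
- status.current_position(): TCP position.
- status.current_tcp_rot(): TCP orientation.
- status.current_contact_force(): force on the tool from outside, world axes, zero at the start.
- status.current_torque(): the same for the moment, N m.
- status.current_gripper_width(): finger opening in m.
Only numpy, scipy, OpenCV 4.12 (cv2) and the standard library are available. Lean on these libraries where they do the work, as an engineer would, in place of code of your own. Each camera call takes 0.05 s, during which the arm holds its last target.

## Working session

There is one attempt and no reset: what is moved stays moved. The work goes in short steps, each a Python script; the robot and the scene stay as the last script left them, time stands still between calls to the robot, and variables do not carry over. Pictures are saved under pics/ and viewed, and the job is handed in when it is done.

```bash
ls; mkdir -p pics
python3 - <<'E'
from station import r, planner, vision, job, status
import cv2,numpy as np
np.set_printoptions(precision=4,suppress=True)
for n in("scene","top"):
    d=vision.capture(n); cv2.imwrite(f"pics/{n}0.png",d["pixels"]); np.savez(f"{n}0.npz",**d)
    print(n,d["camera_matrix"],d["k1"],d["cam_to_world"])
print(status.current_clock(),status.current_position(),status.current_tcp_rot())
E
```

```text
pics
scene [[465.7995   0.     265.9661]
 [  0.     465.7995 192.0476]
 [  0.       0.       1.    ]] 0.01169683484095249 [[ 0.4546  0.7654 -0.4555  1.2394]
 [ 0.8907 -0.3925  0.2294 -0.3509]
 [-0.0032 -0.51   -0.8601  1.3885]
 [ 0.      0.      0.      1.    ]]
top [[383.3367   0.     257.1924]
 [  0.     383.3367 198.4722]
 [  0.       0.       1.    ]] -0.09274734408940091 [[ 0.0094 -0.9902  0.1395  0.3672]
 [-0.9995 -0.0133 -0.0274 -0.0067]
 [ 0.029  -0.1392 -0.9898  1.4111]
 [ 0.      0.      0.      1.    ]]
0.1 [ 0.2292 -0.6076  0.2304] [-1.5707  0.0018 -1.2099]
```

View pics/scene0.png

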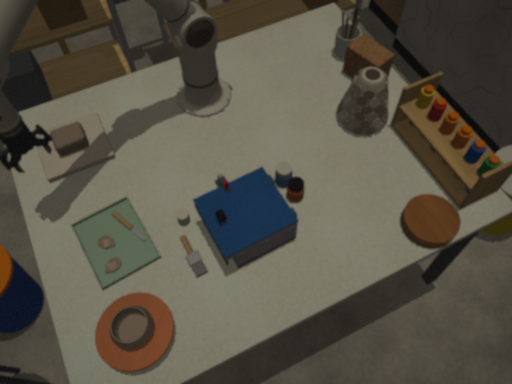

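View pics/top0.png

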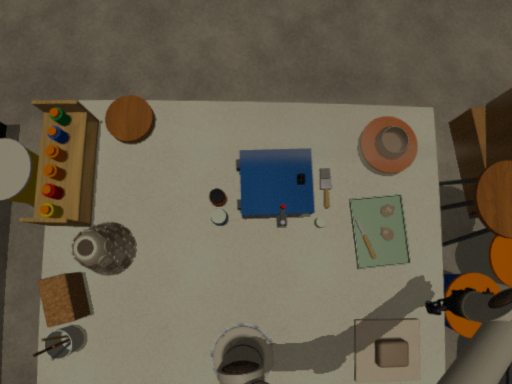

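The scene view shows the kiln at about (245,215), and the top view at about (277,183). The front, with knob, brush and post, faces world -y. The latch side faces the robot. Next I'll enlarge both views and measure.

```bash
cat > h.py <<'E'
import numpy as np,cv2
def load(n): return dict(np.load(n))
def ray(d,uv):
    K=np.array(d["camera_matrix"]);k1=float(d["k1"])
    p=cv2.undistortPoints(np.array([[uv]],float),K,np.array([k1,0,0,0,0.]))[0,0]
    T=np.array(d["cam_to_world"]);v=T[:3,:3]@np.array([p[0],p[1],1.]);return T[:3,3],v/np.linalg.norm(v)
def onz(d,uv,z):
    o,v=ray(d,uv);return o+v*(z-o[2])/v[2]
def tri(rs):
    A=np.zeros((3,3));b=np.zeros(3)
    for o,v in rs:
        P=np.eye(3)-np.outer(v,v);A+=P;b+=P@o
    x=np.linalg.solve(A,b);return x,[np.linalg.norm((np.eye(3)-np.outer(v,v))@(x-o)) for o,v in rs]
def proj(d,X):
    T=np.array(d["cam_to_world"]);c=T[:3,:3].T@(np.asarray(X)-T[:3,3]);s=c[:2]/c[2];s=s*(1+float(d["k1"])*(s@s))
    K=np.array(d["camera_matrix"]);return np.array([K[0,0]*s[0]+K[0,2],K[1,1]*s[1]+K[1,2]])
E
python3 - <<'E'
from h import *
np.set_printoptions(precision=4,suppress=True)
S=load("scene0.npz");T=load("top0.npz")
for n,d,(a,b,c,e) in(("s",S,(160,150,310,280)),("t",T,(200,130,360,250))):
    im=d["pixels"];cv2.imwrite(f"pics/z{n}.png",cv2.resize(im[b:e,a:c],None,fx=4.5,fy=4.5,interpolation=cv2.INTER_CUBIC))
    hsv=cv2.cvtColor(im,cv2.COLOR_BGR2HSV)
    m=((hsv[...,0]>100)&(hsv[...,0]<125)&(hsv[...,1]>150)).astype(np.uint8)
    m[:b]=0;m[e:]=0;m[:,:a]=0;m[:,c:]=0
    cs,_=cv2.findContours(m,0,2);cc=max(cs,key=cv2.contourArea);print(n,cv2.contourArea(cc))
    rect=cv2.minAreaRect(cc);print(rect,cv2.boxPoints(rect))
    ap=cv2.approxPolyDP(cv2.convexHull(cc),4,True)[:,0];print(ap)
    for p in ap: print(p,onz(d,p,.144)[:2])
    r=((hsv[...,0]<8)|(hsv[...,0]>172))&(hsv[...,1]>150)&(hsv[...,2]>60);r[:b]=0;r[e:]=0;r[:,:a]=0;r[:,c:]=0
    ys,xs=np.nonzero(r);print("red",list(zip(xs,ys)))
E
```

```text
s 4743.5
((245.14862060546875, 210.36273193359375), (64.66036224365234, 81.55296325683594), 62.52556610107422) [[194.0554 200.4912]
 [266.4106 162.8665]
 [296.2418 220.2343]
 [223.8867 257.8589]]
[[261 169]
 [295 220]
 [226 256]
 [195 200]]
[261 169] [0.4967 0.0059]
[295 220] [0.7068 0.0142]
[226 256] [ 0.7181 -0.2182]
[195 200] [ 0.506  -0.2261]
red [(np.int64(225), np.int64(180)), (np.int64(224), np.int64(181)), (np.int64(225), np.int64(181)), (np.int64(226), np.int64(181)), (np.int64(224), np.int64(182)), (np.int64(225), np.int64(182)), (np.int64(226), np.int64(182)), (np.int64(227), np.int64(182)), (np.int64(224), np.int64(183)), (np.int64(225), np.int64(183)), (np.int64(226), np.int64(183)), (np.int64(227), np.int64(183))]
t 3513.5
((275.88726806640625, 186.84332275390625), (53.35883331298828, 72.45380401611328), 87.95458984375) [[238.7312 161.4739]
 [311.1389 158.8879]
 [313.0433 212.2127]
 [240.6357 214.7987]]
[[310 165]
 [313 211]
 [242 214]
 [240 162]]
[310 165] [ 0.6632 -0.2204]
[313 211] [ 0.506  -0.2289]
[242 214] [0.4931 0.0082]
[240 162] [0.6696 0.0176]
red [(np.int64(282), np.int64(204)), (np.int64(283), np.int64(204)), (np.int64(281), np.int64(205)), (np.int64(282), np.int64(205)), (np.int64(283), np.int64(205)), (np.int64(284), np.int64(205)), (np.int64(281), np.int64(206)), (np.int64(282), np.int64(206)), (np.int64(283), np.int64(206)), (np.int64(284), np.int64(206)), (np.int64(281), np.int64(207)), (np.int64(282), np.int64(207)), (np.int64(283), np.int64(207)), (np.int64(284), np.int64(207)), (np.int64(282), np.int64(208)), (np.int64(283), np.int64(208))]
```

View pics/zs.png

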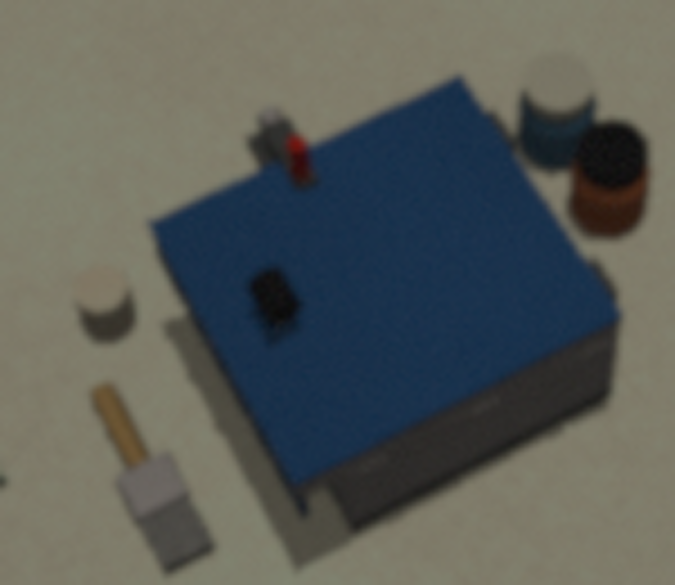

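View pics/zt.png

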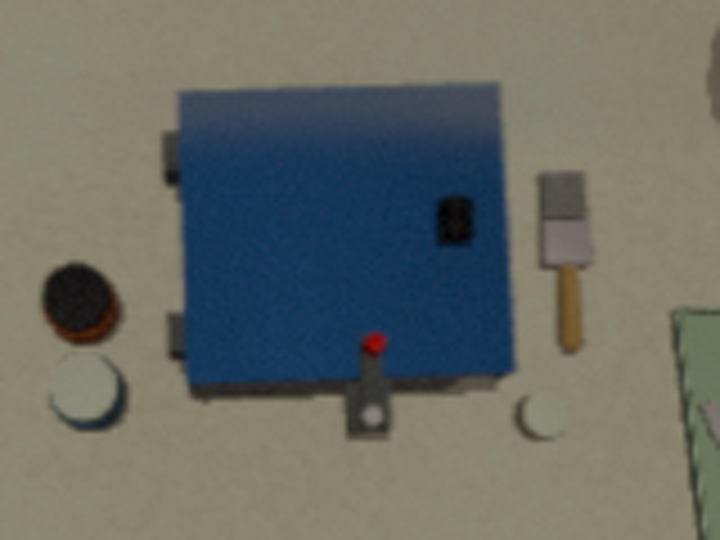

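The zoomed top view gives crisp lid corners at (178,92), (499,84), (513,374) and (190,384), the knob at (455,220), the red pin top at (375,343) and the pivot at (372,415). The zoomed scene view gives corners at (459,78), (617,318), (292,484) and (153,226), the knob at (274,297) and the pin top at (297,142).

Run:
```python
from h import *
np.set_printoptions(precision=4,suppress=True)
S=load("scene0.npz");T=load("top0.npz")
tz=lambda p:((p[0]+.5)/4.5-.5+200,(p[1]+.5)/4.5-.5+130)
sz=lambda p:((p[0]+.5)/4.5-.5+160,(p[1]+.5)/4.5-.5+150)
# order: backfar(hinge,-y) frontfar frontlatch backlatch
kx=np.array([[105,-110],[-139,-110],[-139,110],[105,110]])/1000.
ct=[tz(p) for p in((178,92),(499,84),(513,374),(190,384))]
cs=[sz(p) for p in((617,318),(292,484),(153,226),(459,78))]
def fit(k,w):
    kc=k-k.mean(0);wc=w-w.mean(0)
    th=np.arctan2((kc[:,0]*wc[:,1]-kc[:,1]*wc[:,0]).sum(),(kc*wc).sum())
    R=np.array([[np.cos(th),-np.sin(th)],[np.sin(th),np.cos(th)]]);t=w.mean(0)-R@k.mean(0)
    return th,t,w-(k@R.T+t)
for n,c,d in(("t",ct,T),("s",cs,S)):
    w=np.array([onz(d,p,.144)[:2] for p in c]);th,t,res=fit(kx,w);print(n,th,t,"\n",res*1000,[np.linalg.norm(w[i]-w[i-1]) for i in range(4)])
wt=[];
for a,b in zip(ct,cs):
    X,e=tri([ray(T,a),ray(S,b)]);wt.append(X[:2]);print(X,e)
th,t,res=fit(kx,np.array(wt));print("tri",th,t);print(res*1000)
print("knob",tri([ray(T,tz((455,220))),ray(S,sz((274,297)))]))
print("pin top",tri([ray(T,tz((375,343))),ray(S,sz((297,142)))]))
print("pivot T", onz(T,tz((372,415)),.153))
for z in (.05,): print("post",onz(T,tz((541,415)),z),onz(S,sz((103,285)),z))
for p in ((570,345),(563,175)): print("brush",onz(T,tz(p),.01))
for p in ((80,298),(86,388)): print("jar",onz(T,tz(p),.085))
```

```text
t 1.615461781732905 [ 0.6051 -0.089 ] 
 [[ 0.9376  0.3427]
 [ 0.8185  0.0458]
 [-1.1847  1.8932]
 [-0.5714 -2.2816]] [np.float64(0.22163942033357745), np.float64(0.24429125706813684), np.float64(0.22192716913717855), np.float64(0.239802361745689)]
s 1.610210044067983 [ 0.6052 -0.0889] 
 [[-0.9901 -1.9663]
 [-1.1449 -0.0242]
 [ 2.7675  2.4622]
 [-0.6325 -0.4718]] [np.float64(0.21958879255045555), np.float64(0.242053323914109), np.float64(0.21600523292666118), np.float64(0.24122791688842563)]
[0.7105 0.0198 0.1442] [np.float64(0.0015047163105758156), np.float64(0.0015047163105758124)]
[ 0.7209 -0.2231  0.1469] [np.float64(0.0007364427909871448), np.float64(0.0007364427909871421)]
[ 0.501  -0.2304  0.1405] [np.float64(0.0011601463917626613), np.float64(0.001160146391762686)]
[0.4903 0.0099 0.1445] [np.float64(0.0012685416153956626), np.float64(0.0012685416153956333)]
tri 1.612218807756444 [ 0.605 -0.089]
[[-0.0021 -0.7303]
 [ 0.2685  0.2028]
 [ 0.1248  2.024 ]
 [-0.3912 -1.4965]]
knob (array([ 0.6092, -0.1833,  0.1784]), [np.float64(3.724518409697029e-05), np.float64(3.7245184097060547e-05)])
pin top (array([ 0.5162, -0.1233,  0.1926]), [np.float64(5.282595175328476e-05), np.float64(5.282595175329301e-05)])
pivot T [ 0.4679 -0.1249  0.153 ]
post [ 0.4775 -0.2697  0.05  ] [ 0.477  -0.2716  0.05  ]
brush [ 0.5388 -0.3023  0.01  ]
brush [ 0.6821 -0.2988  0.01  ]
jar [0.5615 0.0957 0.085 ]
jar [0.4915 0.0895 0.085 ]
```

The two views agree to about 2 mm: kiln origin (0.605, -0.089), yaw 1.613. The knob and pin land where this predicts. Before moving I'll check IK for the key poses.

```bash
cat >> h.py <<'E'
from scipy.spatial.transform import Rotation as Rn
TH=1.613;O=np.array([.6051,-.0890,0])
RK=Rn.from_euler('z',TH).as_matrix()
def kw(p): return O+RK@np.asarray(p,float)/1000
def wk(p): return RK.T@(np.asarray(p)-O)*1000
def ori(y,x):  # tool y (fingers) and x (jaw) in kiln frame
    y=RK@np.array(y,float);y/=np.linalg.norm(y);x=RK@np.array(x,float);x-=y*(x@y);x/=np.linalg.norm(x)
    return Rn.from_matrix(np.c_[x,y,np.cross(x,y)]).as_euler('xyz')
def lidpt(rel,th):  # rel (x,z) to hinge when shut -> kiln x,z
    c,s=np.cos(th),np.sin(th);return np.array([115+rel[0]*c+rel[1]*s,0,125-rel[0]*s+rel[1]*c])
def knob(th): return lidpt((-210,52),th)
def tilt(a): # tool dir: a=0 down; a>0: tool body leans to hinge side (+x), dir toward -x
    return np.array([-np.sin(a),0,-np.cos(a)])
E
python3 - <<'E'
from station import r, planner, vision, job, status
from h import *
np.set_printoptions(precision=2,suppress=True)
print([a for a in dir(planner) if a[0]!='_'],[a for a in dir(r) if a[0]!='_'],dir(status)[-12:])
q=lambda p,o:planner.ik(list(kw(p)),list(o))
for s in(1,-1):
    print("latch",s)
    for ph in(0,.8,1.57): print(q((-30-50*np.sin(ph),140-50*np.cos(ph),163),ori((0,0,-1),(-s,s,0))))
for s in(1,-1):
    print("knob",s)
    for th in(0,.28,.6,.9,1.2,1.5):
        for a in(-.5,-.25,0,.3,.6,.9):
            d=tilt(a); v=q(knob(th)+d*19,ori(d,(0,s,0))); print(th,a,v) if v is not None else print(th,a,None)
for s in(1,-1):
  for sl in(20,30,40):
   for yw in(-30,0,30,60):
    a=np.radians(sl);b=np.radians(yw);d=np.array([np.cos(a)*np.cos(b),np.cos(a)*np.sin(b),-np.sin(a)])
    print("catch",s,sl,yw,q((-117,42,97),ori(d,(0,s,0))),q((-117,0,97),ori(d,(0,s,0))),q((-230,42,160),ori(d,(0,s,0))))
E
```

```text
['ik'] ['MotionError', 'gripper_to', 'line_to', 'move_j', 'move_pose', 'sleep'] ['__str__', '__subclasshook__', '__weakref__', 'current_clock', 'current_contact_force', 'current_gripper_width', 'current_joint_positions', 'current_joint_vel', 'current_position', 'current_tau', 'current_tcp_rot', 'current_torque']
latch 1
[ 0.61  0.39 -0.52  1.91  0.24  0.91 -2.34]
[ 0.65  0.37 -0.48  1.92  0.22  0.9  -2.25]
[ 0.72  0.33 -0.49  1.98  0.2   0.88 -2.19]
latch -1
[ 0.97  0.54 -1.01  1.9   0.54  1.    0.55]
[ 1.02  0.52 -0.98  1.91  0.51  0.99  0.64]
[ 1.1   0.46 -0.97  1.97  0.47  0.95  0.72]
knob 1
0 -0.5 [ 0.64  0.69 -0.25  1.48 -0.3   1.23 -2.54]
0 -0.25 [-0.38  1.06  1.35  1.61 -1.15  1.59 -1.98]
0 0 [-0.48  0.82  1.13  1.69 -0.8   1.17 -2.23]
0 0.3 [-0.74  0.98  1.35  1.77 -0.8   1.05 -2.3 ]
0 0.6 [ 0.78  1.   -1.31  1.76  1.45  1.68  2.32]
0 0.9 [ 0.56  0.98 -1.09  1.78  1.54  1.79  2.18]
0.28 -0.5 [-0.27  1.05  1.35  1.51 -1.22  1.87 -1.97]
0.28 -0.25 [-0.43  0.95  1.35  1.59 -1.06  1.6  -2.06]
0.28 0 [-0.6   0.88  1.35  1.66 -0.88  1.35 -2.19]
0.28 0.3 [-0.79  0.86  1.35  1.73 -0.
[... 5055 characters left out ...]
57] [ 1.06  1.25 -0.8   1.16 -0.11  1.52  0.55] [ 1.12  1.23 -0.8   0.96 -0.09  1.77  0.56]
catch -1 30 30 [ 0.84  1.32 -0.76  0.9   0.09  1.94  0.51] [ 0.74  1.37 -0.71  0.73  0.05  2.01  0.51] None
catch -1 30 60 None None None
catch -1 40 -30 [ 1.38  1.02 -0.92  1.72 -0.13  0.88  0.66] [ 1.31  1.05 -0.92  1.64 -0.13  0.89  0.62] [ 1.39  0.99 -0.87  1.46 -0.16  1.16  0.67]
catch -1 40 0 [ 1.12  1.1  -0.81  1.36 -0.02  1.37  0.53] [ 1.04  1.14 -0.8   1.25 -0.04  1.41  0.51] [ 1.12  1.13 -0.79  1.07 -0.01  1.65  0.55]
catch -1 40 30 [ 0.86  1.2  -0.75  1.05  0.14  1.77  0.44] [ 0.78  1.25 -0.74  0.9   0.13  1.83  0.43] None
catch -1 40 60 [ 0.63  1.25 -0.69  0.89  0.36  2.    0.31] None None
```

Run:
```python
from station import r, planner, vision, job, status
from h import *
np.set_printoptions(precision=3,suppress=True)
o=list(ori((0,0,-1),(1,-1,0)))
pin=lambda ph,z,R=50:list(kw((-30-R*np.sin(ph),140-R*np.cos(ph),z)))
r.gripper_to(.05,20)
r.move_pose(pin(0,260),o)
print(status.current_clock(),status.current_position())
r.line_to(pin(0,161),.12)
print(status.current_contact_force())
r.gripper_to(.0,20);print("w",status.current_gripper_width(),status.current_contact_force())
for ph in np.linspace(.15,1.58,9):
    r.line_to(pin(ph,161),.08)
    print(round(ph,2),status.current_contact_force(),status.current_clock())
d=vision.capture("top");cv2.imwrite("pics/t1.png",cv2.resize(d["pixels"][130:250,200:360],None,fx=4.5,fy=4.5,interpolation=cv2.INTER_CUBIC))
d=vision.capture("scene");cv2.imwrite("pics/s1.png",cv2.resize(d["pixels"][150:280,160:310],None,fx=4.5,fy=4.5,interpolation=cv2.INTER_CUBIC))
```

```text
2.575 [ 0.516 -0.124  0.26 ]
[-0.078  1.03   0.307]
w 0.013304933583614769 [-0.253  0.088  2.805]
0.15 [1.831 2.077 2.498] 4.2083
0.33 [ 4.71  -0.429  1.92 ] 4.4667
0.51 [ 7.89  -0.633 -1.419] 4.725
0.69 [ 5.194 -0.237  1.662] 4.9833
0.87 [ 3.964 -1.759  5.025] 5.2417
1.04 [ 2.619 -1.864  6.457] 5.5
1.22 [1.246 0.552 8.682] 5.7583
1.4 [1.032 0.733 9.495] 6.0167
1.58 [-0.212  1.96  10.18 ] 6.275
```

View pics/s1.png

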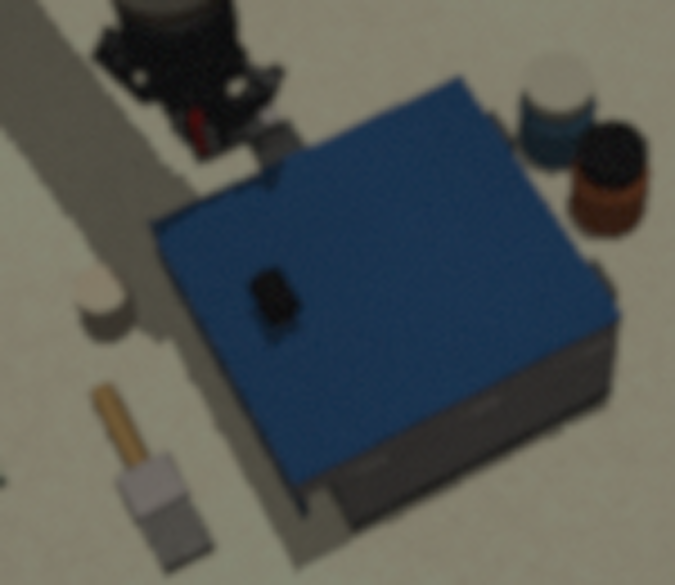

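View pics/t1.png

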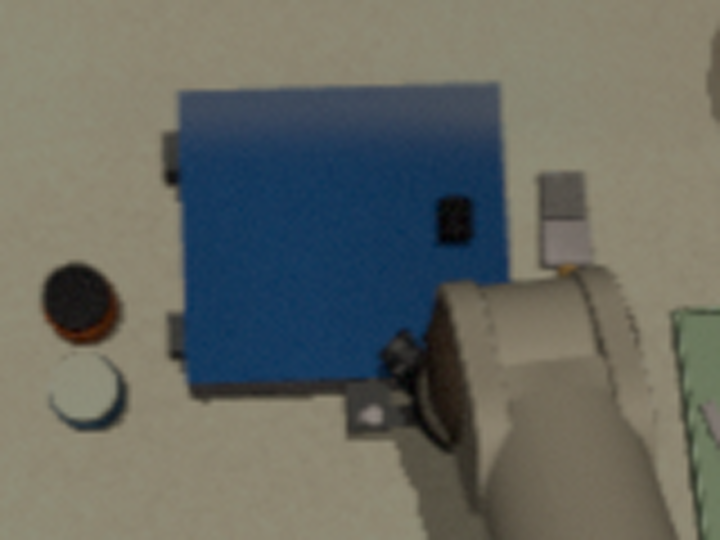

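The latch pin is held at (198,130) in the zoomed scene view. The arm lies along the kiln side, clear of the lid, and the lid is still shut. I'll release it, grip the knob and raise the lid to the catch.

Run:
```python
from station import r, planner, vision, job, status
from h import *
np.set_printoptions(precision=3,suppress=True)
r.gripper_to(.05,20)
p=np.array(status.current_position());r.line_to(list(p+[0,0,.09]),.15)
d=np.array([0,0,-1.]);o=list(ori(d,(0,-1,0)))
tp=lambda th:list(kw(knob(th)+d*16))
r.move_pose(list(kw(knob(0)+[0,0,70])),o)
r.gripper_to(.06,20)
print(status.current_clock(),status.current_contact_force(),status.current_position())
r.line_to(tp(0),.12);f0=np.array(status.current_contact_force());print(f0)
r.gripper_to(0,50);print("w",status.current_gripper_width(),status.current_contact_force())
ths=list(np.arange(.04,.25,.04))+[.26,.27,.28,.29]
for th in ths:
    r.line_to(tp(th),.05);f=np.array(status.current_contact_force());print(round(th,2),f,status.current_clock(),wk(status.current_position()))
    if th>.2 and f[2]-f0[2]<-20: break
for n in("top","scene"):
    dd=vision.capture(n);np.savez(n+"2.npz",**dd)
    a,b=(200,130) if n=="top" else (160,130)
    cv2.imwrite(f"pics/{n}2.png",cv2.resize(dd["pixels"][b:b+130,a:a+160],None,fx=4.5,fy=4.5,interpolation=cv2.INTER_CUBIC))
```

```text
8.65 [-0.314  0.227 -0.725] [ 0.608 -0.185  0.247]
[-0.081 -0.933  0.365]
w 0.029122943854398852 [ 5.148 -0.139  1.374]
0.04 [ 5.383  0.365 -0.789] 10.2167 [-92.748  -2.156 170.596]
0.08 [ 5.237  1.555 -0.86 ] 10.5417 [-89.98   -2.103 178.682]
0.12 [ 4.573  0.543 -2.285] 10.8667 [-86.86   -2.093 186.764]
0.16 [ 6.183  1.285 -1.859] 11.1917 [-83.44   -2.074 194.749]
0.2 [ 6.628  1.761 -1.235] 11.5167 [-79.692  -2.048 202.531]
0.24 [ 6.246  1.82  -3.241] 11.8417 [-75.705  -2.054 210.258]
0.26 [ 7.025  1.941 -4.331] 12.0917 [-73.728  -2.046 213.776]
0.27 [ 9.206  0.076 -6.393] 12.3417 [-72.865  -1.989 215.297]
0.28 [ 8.178  1.848 -6.872] 12.5917 [-71.829  -2.019 217.075]
0.29 [ 8.259  0.534 -7.234] 12.8417 [-70.762  -1.993 218.882]
```

View pics/scene2.png

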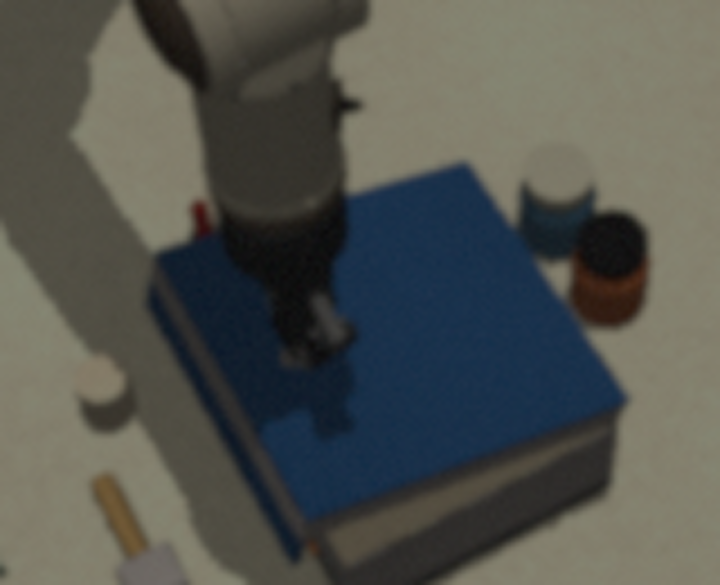

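View pics/top2.png

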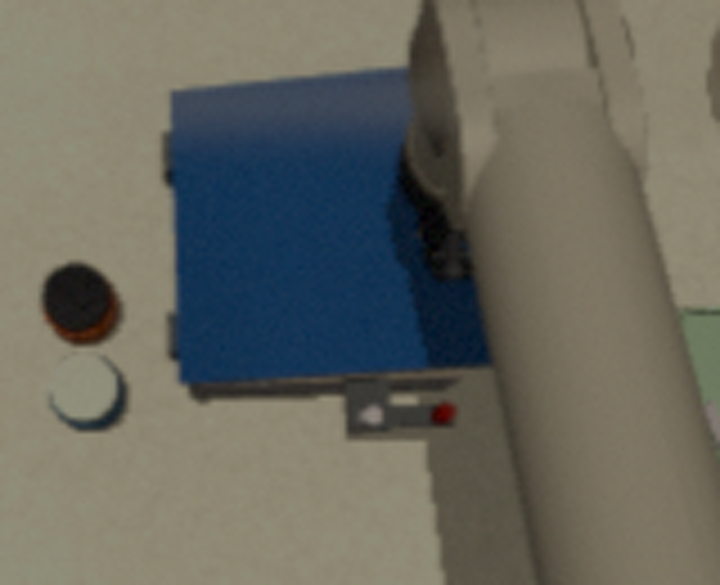

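The lid is raised to about 0.28, with the skirt hanging clear at (220,430) in the zoomed scene view. The latch lies aside, with its pin at (443,412) in the top view. I'll release the knob and go for the catch with closed fingers.

Run:
```python
from station import r, planner, vision, job, status
from h import *
np.set_printoptions(precision=3,suppress=True)
r.gripper_to(.06,20)
p=np.array(status.current_position());r.line_to(list(p+[0,0,.06]),.15)
a=np.radians(30);d=np.array([np.cos(a),0,-np.sin(a)]);o=list(ori(d,(0,-1,0)))
r.move_pose(list(kw((-250,45,290))),o)
r.gripper_to(0,20)
tgt=np.array([-117,45,97.])
r.line_to(list(kw(tgt-d*110)),.2)
print(status.current_clock(),wk(status.current_position()),status.current_contact_force())
for n in("top","scene"):
    dd=vision.capture(n);np.savez(n+"3.npz",**dd)
    A,B=(200,130) if n=="top" else (130,130)
    cv2.imwrite(f"pics/{n}3.png",cv2.resize(dd["pixels"][B:B+130,A:A+170],None,fx=4.5,fy=4.5,interpolation=cv2.INTER_CUBIC))
```

```text
16.175 [-212.908   44.394  153.372] [-0.09   0.475  0.443]
```

View pics/scene3.png

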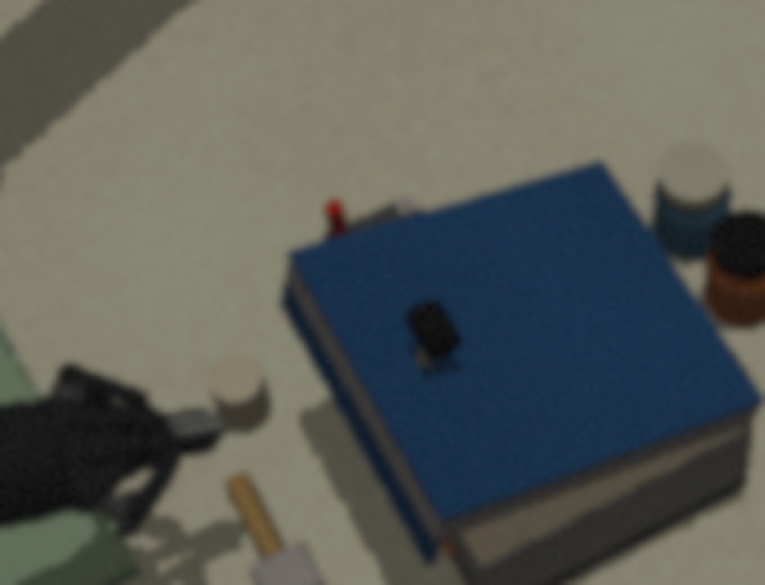

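View pics/top3.png

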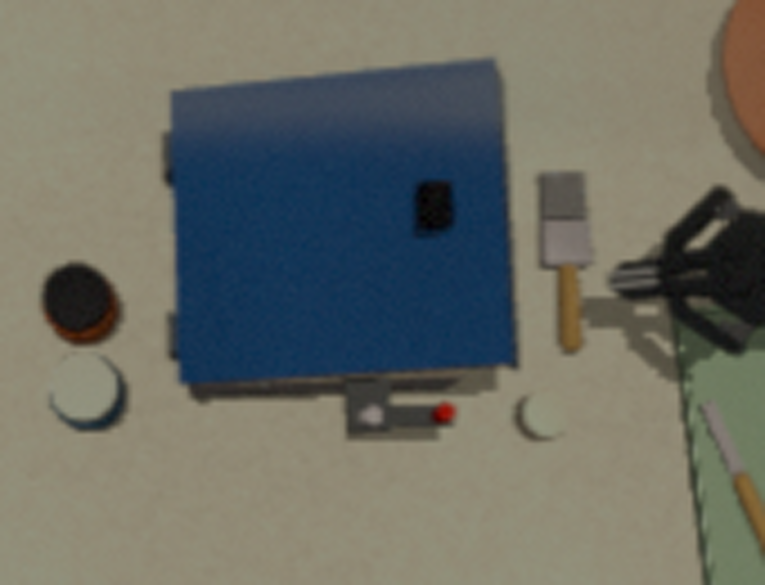

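The tool stands in front of the kiln, with its tip at (215,430) in the scene zoom. The lid has stayed raised. I'll check the lid angle from the knob, then go in and push.

Run:
```python
from station import r, planner, vision, job, status
from h import *
np.set_printoptions(precision=3,suppress=True)
S=load("scene3.npz");T=load("top3.npz")
f=lambda p,a,b:((p[0]+.5)/4.5-.5+a,(p[1]+.5)/4.5-.5+b)
X,e=tri([ray(T,f((434,205),200,130)),ray(S,f((434,329),130,130))]);k=wk(X)
print("knob",k,e,"expect .28",knob(.28),"theta",np.arctan2(k[2]-125,115-k[0])-np.arctan2(52,210))
a=np.radians(30);d=np.array([np.cos(a),0,-np.sin(a)])
tgt=np.array([-117,45,97.])
r.line_to(list(kw(tgt)),.1)
print(status.current_clock(),wk(status.current_position()),RK.T@np.array(status.current_contact_force()))
off=kw(tgt)-np.array(status.current_position())
for y in range(41,-7,-3):
    r.line_to(list(kw((-117,y,97))+0.),.04);F=RK.T@np.array(status.current_contact_force());print(y,wk(status.current_position()),F)
    if abs(F[1])>14: break
print(status.current_clock())
for n in("top","scene"):
    dd=vision.capture(n);np.savez(n+"4.npz",**dd)
    A,B=(200,130) if n=="top" else (130,130)
    cv2.imwrite(f"pics/{n}4.png",cv2.resize(dd["pixels"][B:B+130,A:A+170],None,fx=4.5,fy=4.5,interpolation=cv2.INTER_CUBIC))
```

```text
knob [-71.438  -0.295 235.577] [np.float64(0.0001507095305504958), np.float64(0.000150709530550549)] expect .28 [-72.451   0.    233.01 ] theta 0.2925934448029769
17.525 [-117.891   44.728   97.222] [0.174 0.221 0.016]
41 [-117.21    40.543   97.207] [-0.714  0.881  0.047]
38 [-116.852   37.762   97.052] [-0.13   0.733  0.216]
35 [-116.83    34.813   97.052] [0.199 0.269 0.078]
32 [-116.874   31.807   97.036] [-0.007 -0.129  0.27 ]
29 [-116.84    28.812   97.044] [-0.062 -0.004 -0.053]
26 [-117.091   26.097   96.884] [0.754 0.105 0.166]
23 [-117.028   22.903   96.909] [0.069 1.535 0.3  ]
20 [-117.007   19.766   96.928] [-0.814  1.101 -0.864]
17 [-116.995   16.722   96.958] [ 0.032  0.899 -0.007]
14 [-116.974   13.713   97.007] [-0.523  0.56  -0.91 ]
11 [-116.966   10.694   97.008] [0.188 0.7   0.118]
8 [-116.981    7.718   97.   ] [-0.449  1.404 -0.331]
5 [-116.999    4.713   97.003] [ 0.216  0.79  -0.601]
2 [-116.972    1.712   97.004] [ 0.512  1.483 -0.22 ]
-1 [-116.995   -0.422   96.933] [-0.241  4.44   0.131]
-4 [-117.01    -0.984   96.799] [-1.295 12.316  3.686]
21.525
```

View pics/scene4.png

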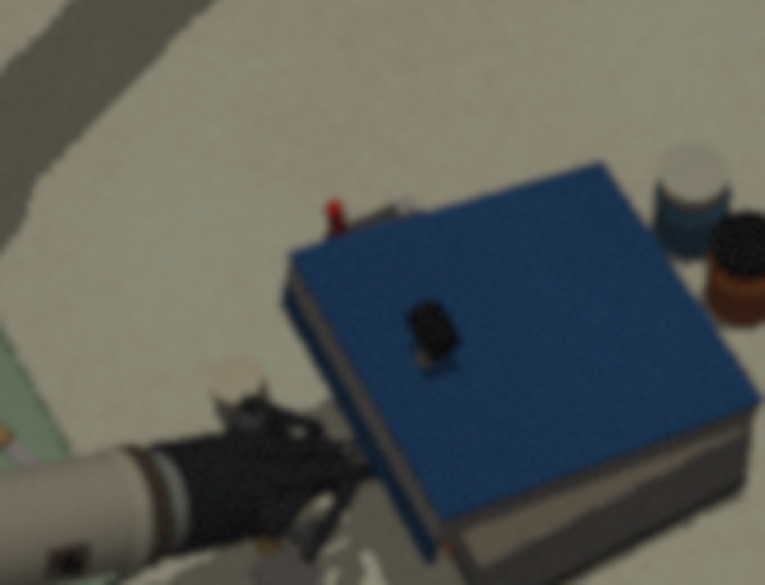

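The push moved freely and then met a firm stop at tool y ≈ -1, with the force rising to 12 N. That is where the tab's 28 mm stop should be. I'll back out, regrip the knob and raise the lid partway, then look.

```bash
cat >> h.py <<'E'
def tcp(th,a): return list(kw(knob(th)+tilt(a)*16)),list(ori(tilt(a),(0,-1,0)))
def snap(vision,tag):
    for n in("top","scene"):
        dd=vision.capture(n);np.savez(f"{n}{tag}.npz",**dd)
        A,B=(180,110) if n=="top" else (100,60)
        cv2.imwrite(f"pics/{n}{tag}.png",cv2.resize(dd["pixels"][B:B+190,A:A+250],None,fx=3,fy=3,interpolation=cv2.INTER_CUBIC))
E
python3 - <<'E'
from station import r, planner, vision, job, status
from h import *
np.set_printoptions(precision=3,suppress=True)
a=np.radians(30);d=np.array([np.cos(a),0,-np.sin(a)])
r.line_to(list(kw((-117,6,97))),.05)
r.line_to(list(kw(np.array((-117,6,97))-d*120)),.2)
r.line_to(list(kw((-250,6,290))),.3)
r.gripper_to(.06,20)
r.move_pose(list(kw(knob(.285)+[0,0,45])),list(ori((0,0,-1),(0,-1,0))))
p,o=tcp(.285,0);r.line_to(p,.1,o);print(status.current_clock(),status.current_contact_force())
r.gripper_to(0,60);print("w",status.current_gripper_width())
for th in np.arange(.34,.81,.06):
    p,o=tcp(th,0.0);r.line_to(p,.07,o);print(round(th,2),RK.T@np.array(status.current_contact_force()),wk(status.current_position()))
    if np.linalg.norm(status.current_contact_force())>25: break
print(status.current_clock(),np.array(status.current_joint_positions()));snap(vision,5)
E
```

```text
25.5167 [ 0.58   0.202 -0.078]
w 0.028961766464853527
0.34 [ 0.358 -5.762 -0.706] [-65.486  -2.022 229.338]
0.4 [ 1.37  -6.167 -2.557] [-57.816  -1.981 239.773]
0.46 [ 1.398 -5.552 -2.342] [-49.503  -1.976 249.867]
0.52 [ 0.782 -5.565 -2.179] [-40.606  -1.921 259.455]
0.58 [ 1.486 -6.498 -2.674] [-31.187  -1.853 268.394]
0.64 [ 1.818 -6.257 -2.082] [-21.431  -1.828 276.793]
0.7 [ 2.209 -6.892 -3.796] [-11.202  -1.79  284.562]
0.76 [ 1.667 -7.358 -5.3  ] [ -0.602  -1.742 291.727]
28.5417 [ 0.637  0.437 -0.724  1.574  0.3    1.241 -0.094]
```

View pics/scene5.png

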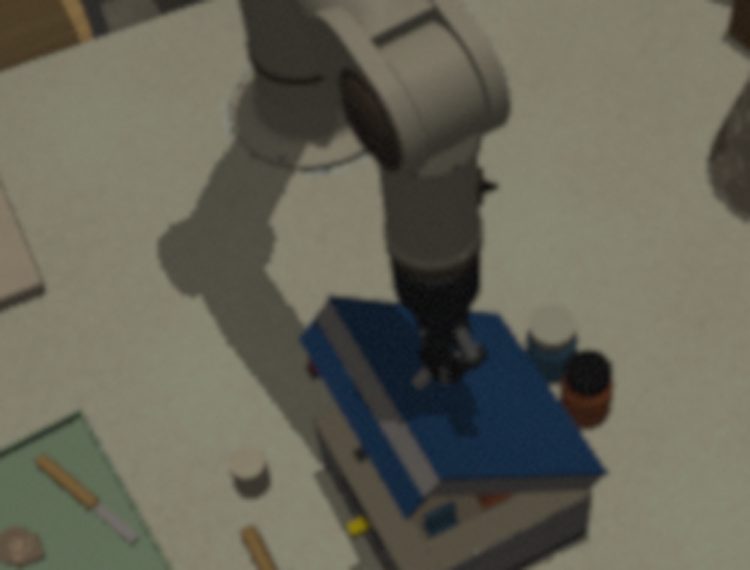

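View pics/top5.png

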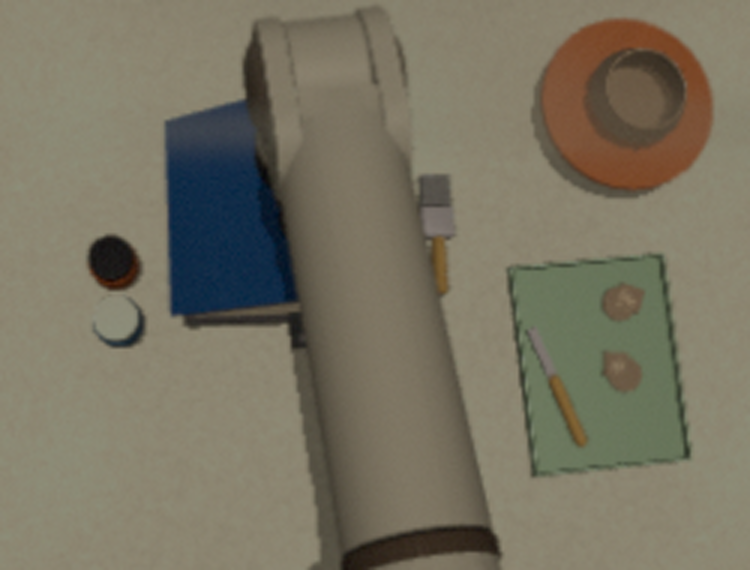

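The lid has passed 0.76, so the catch is free; its yellow tab shows at (357,525) in the scene zoom. The forearm stays high above the lid. I'll check the tab position, then continue to upright, leaning the tool gradually.

Run:
```python
from station import r, planner, vision, job, status
from h import *
np.set_printoptions(precision=3,suppress=True)
S=load("scene5.npz")
print("tab kiln",wk(onz(S,((357.5)/3-.5+100,525.5/3-.5+60),.103)))
for th in np.arange(.82,1.19,.06):
    p,o=tcp(th,.3*(th-.76)/.74);r.line_to(p,.07,o);print(round(th,2),RK.T@np.array(status.current_contact_force()),wk(status.current_position()))
    if np.linalg.norm(status.current_contact_force())>25: break
print(status.current_clock(),np.array(status.current_joint_positions()));snap(vision,6)
```

```text
tab kiln [-116.499  -17.216  103.   ]
0.82 [ 0.854 -7.365 -5.276] [ 10.492  -1.7   298.426]
0.88 [ 1.428 -7.501 -5.285] [ 21.539  -1.653 304.306]
0.94 [ 3.039 -7.268 -5.609] [ 32.86   -1.624 309.433]
1.0 [ 0.889 -7.48  -6.711] [ 44.525  -1.566 313.863]
1.06 [ 1.218 -7.449 -6.935] [ 56.221  -1.514 317.622]
1.12 [-0.509 -7.969 -6.55 ] [ 68.149  -1.468 320.654]
1.18 [-0.753 -7.534 -6.939] [ 80.276  -1.445 322.965]
30.975 [ 0.409  0.394 -0.72   1.566  0.435  1.335 -0.349]
```

View pics/scene6.png

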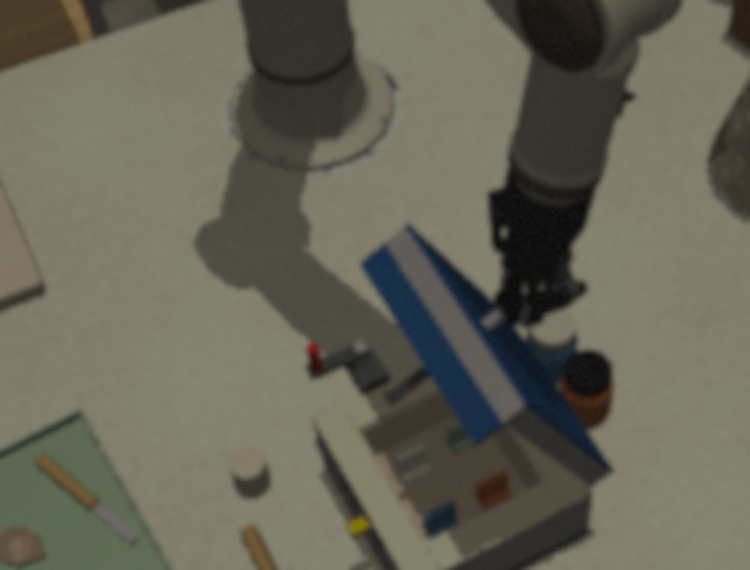

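The tab reads y -17, its 28 mm stop. The lid is at about 1.15, with the gripper on the knob at (515,310) and nothing in the way. Next I'll finish the swing, release and retreat.

Run:
```python
from station import r, planner, vision, job, status
from h import *
np.set_printoptions(precision=3,suppress=True)
for th in np.arange(1.24,1.53,.055):
    a=.3*(th-.76)/.74
    p,o=tcp(th,a);r.line_to(p,.07,o);print(round(th,2),RK.T@np.array(status.current_contact_force()),wk(status.current_position()))
    if np.linalg.norm(status.current_contact_force())>25: break
r.sleep(.3)
r.gripper_to(.07,20);r.sleep(.2);print("w",status.current_gripper_width())
p=np.array(status.current_position());b=RK@(-tilt(a))
r.line_to(list(p+b*.12),.1)
print(status.current_clock(),status.current_contact_force());snap(vision,7)
```

```text
1.24 [ 0.327 -8.197 -6.807] [ 92.538  -1.408 324.569]
1.3 [-1.202 -7.092 -5.483] [103.688  -1.36  325.353]
1.35 [-1.133 -7.083 -4.705] [115.123  -1.31  325.563]
1.4 [-0.416 -6.185 -5.326] [126.42   -1.277 325.154]
1.46 [-0.878 -6.229 -4.842] [137.785  -1.253 324.094]
1.51 [-2.621 -6.583 -3.216] [149.077  -1.176 322.399]
w 0.06992848561643457
35.3167 [-0.405  0.39  -0.004]
```

View pics/scene7.png

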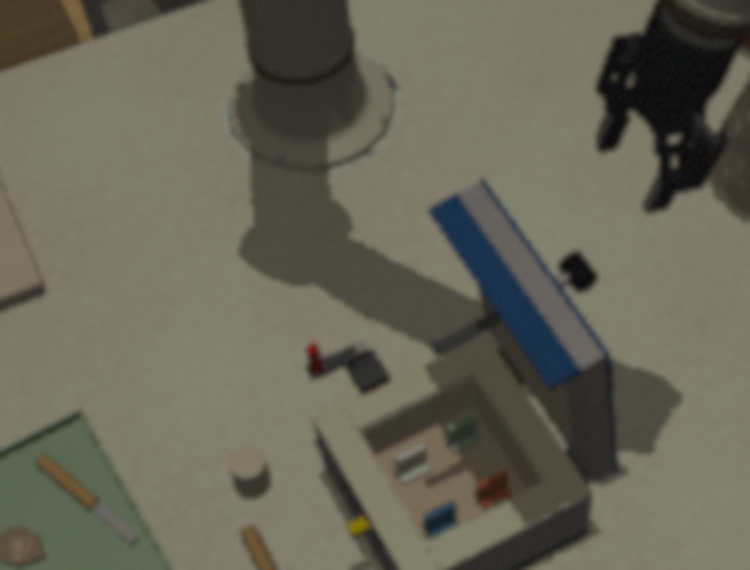

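View pics/top7.png

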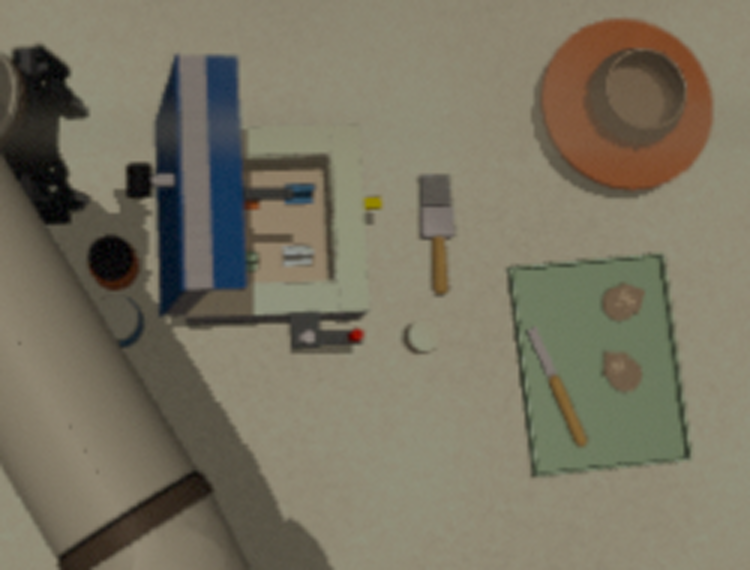

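The lid stands upright with its knob at (577,271) in the scene zoom and (139,180) in the top zoom. The gripper is clear, the latch and catch are aside, and the bystanders are in place. I'll check the angle and hand in.

Run:
```python
from station import r, planner, vision, job, status
from h import *
np.set_printoptions(precision=3,suppress=True)
S=load("scene7.npz");T=load("top7.npz");f=lambda p,a,b:((p[0]+.5)/3-.5+a,(p[1]+.5)/3-.5+b)
X,e=tri([ray(T,f((139,180),180,110)),ray(S,f((577,271),100,60))]);k=wk(X)
th=np.arctan2(k[2]-125,115-k[0])-np.arctan2(52,210);print(k,e,"theta",th)
print("tab",wk(onz(S,f((358,525),100,60),.103)),"pin top",wk(onz(T,f((356,335),180,110),.191)))
print("post",onz(T,f((421,337),180,110),.05))
print(status.current_contact_force(),status.current_clock())
if th>1.4: job.finish_job();print("done")
```

```text
[142.12    0.169 343.743] [np.float64(0.00019430168323224137), np.float64(0.00019430168323222692)] theta 1.4514123871005116
tab [-115.616  -17.716  103.   ] pin top [-78.046 141.546 191.   ]
post [ 0.477 -0.27   0.05 ]
[-0.207  0.531 -0.421] 35.4167
the job is handed in; nothing more can be done
done
```

The kiln is open and the job is handed in, at about 35 s of the 72 s allowed. `finish_job` reports no verdict, so the results below are my own measurements.

I swung the latch aside, raised the lid by its knob to the safety catch and pushed the catch to its stop. I then regripped the knob, swung the lid up slowly and backed away.

**Last checks from the pictures:**
- **Lid:** it stands at about 1.45 rad, slightly short of upright. The knob was last commanded to about 1.51, and both are above the 1.3 needed.
- **Latch:** it is at about 1.55 rad, clear of the lid.
- **Catch:** the tab is at kiln y about -17.5 mm, which is 27 to 28 mm aside.
- **Robot:** the gripper is clear, with about 0.7 N of residual reading, close to the sensor noise.
- **Bystanders:** the kiln post measured where it started. In the last top picture the brush and the tray items look undisturbed. The arm partly hides the jars there, and the vase was not in view.

**Readings that disagreed slightly:**
- At the safety catch the knob gave 0.29 rad against the expected 0.28 or so. The force did not show a sharp stop there.
- The catch needed only 1 to 1.5 N to slide, not 2.5 N, until it met a firm stop at about 12 N.

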